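Open the child-resistant battery jar and lay out the kit

TASK

The flashlight needs fresh cells before tonight's furnace check: open the battery jar in the sloping rack, the one with the big ribbed child-resistant cap, by pressing the cap down hard along the jar's axis and turning it anticlockwise about a sixth of a turn while it is held down, then lift it off. Set the cap skirt-down on its drawn circle on the layout tray and lay the flashlight in its drawn outline, lamp head at the wide end and button up; put both down, do not let them fall. The nut driver is already in its outline: leave it and everything else on the bench where they are.

Things in the scene. Friction and masses are not known exactly. Their poses are not given: they have to be found in the camera images.
- cr_jar: Amber glass battery jar, 76 mm across, 130 mm tall, wedged fast in one of the rack's three pockets (125 mm apart; clip-lid jars in the other two). It leans 30 degrees from vertical. Origin: centre of its bottom; its own z runs along its axis out of the mouth, up and leaning towards the rack's front (the robot's side); its own y is level. Its shoulder leaves over 20 mm clear below the cap.
- jar_rim (a point): Centre of the jar's mouth, on its axis 130 mm from its bottom; axes as the jar's. The neck is 39 mm across, with bayonet notches on its outside that hold three hooks inside the cap's skirt.
- cap: The jar's loose cap: white ribbed plastic, 58 mm across, 34 mm tall, 50 g. Origin: centre of the skirt's open lower edge; its own z points out through the closed top. At the start it is locked on the jar: origin on the jar's axis 111 mm from the jar's bottom, axes as the jar's within 3 degrees. Unpressed it can neither turn nor lift.
- cap_top (a point): Centre of the cap's top, 34 mm from its origin. Press the cap 4 to 8 mm (best 6) along the axis towards the jar, keep it down and turn it anticlockwise, seen looking down on this top, by 40 to 78 degrees (best 60) from where it was locked; then let it rise and draw it off along the axis. Clockwise is blocked.
- cap_spring (a joint): Sprung liner in the cap: how far the cap is pressed onto the rim, in m: 0 locked, 0.004 just frees the hooks, 0.008 the rigid stop, -0.002 when the cap is off. It pushes back with about 9 N when locked and 1 N more per mm (13 N to free it, 15 N at 6 mm, 17 N at the stop). After the turn, easing up lets it spring out.
- flashlight: Loose aluminium flashlight, 140 mm long, 170 g, lying flat, rubber button up. Origin: underside, mid-length; x points to the lamp head, z up. Hexagonal head 36 mm across flats, x = 24 to 70 mm; hexagonal rubber ring 36 mm across flats, x = -60 to -48; round body 25 mm across between. Axis 18 mm above what it lies on; button at x = 12, its top 34 mm up. It balances at its origin.
- light_head (a point): Head end of the flashlight, on the underside, 70 mm ahead of its origin.
- light_tail (a point): Tail end of the flashlight, on the underside, 70 mm behind its origin.
- tray: Fixed plywood layout tray, 320 mm along its own x, 220 along y, paper on its floor, a 16 mm high edge strip. Origin: centre of its underside, z up; the floor is 9 mm above it. Drawn in dark line: a 64 mm circle for the cap at (-95, 32) mm, the flashlight's outline about (55, 32), along x, wide end to +x, and the nut driver's outline at y = -62, already filled.
- cap_spot (a point): Centre of the drawn circle for the cap, on the tray's floor.
- light_spot_head (a point): Where the head end of the flashlight belongs, on the tray's floor.
- light_spot_tail (a point): Where the tail end of the flashlight belongs, on the tray's floor.
- rack: Fixed wedge-shaped maple rack, 390 mm wide (own y), 150 mm deep (own x), 30 mm high in front and 117 mm at the back, its sloping top towards the robot. Origin: centre of its underside, on the board top, 22 mm above the bench. The cap and the clip lids reach about 200 mm above the bench.
- clip_jar_a: Amber glass jar with a wire-clipped glass lid, 76 mm across, 121 mm tall, held in the rack, leaning as the battery jar does. Origin: centre of its bottom, z along its axis. Not to be opened.
- clip_jar_b: The second such clip-lid jar.
- nut_driver: Nut driver, 200 mm long, black hexagonal handle 32 mm across, lying in its outline on the tray along the tray's x. Origin: underside, mid-length.
- wrench: Loose double-ended steel wrench, 150 mm long, 7 mm thick, lying on the board. Origin: its middle.
- tape_roll: Loose roll of black tape, 60 mm across, 19 mm high, lying on the board.
- mug: White mug, 82 mm across, 95 mm high, on the board to the left of the rack.
There are look-alikes about, which are no part of the job. What is shaped like the flashlight but blue is not meant.

How it is judged (in metres and radians):
On the way, in this order (a step that is already met when the one before it is completed fails the run):
1. the cap is pressed down on the neck far enough to free its hooks (value of joint cap_spring above 0.0035 m and distance between cap and jar_rim below 0.03 m), for 0.1 s.
2. while still on the neck, the cap is turned past its locking teeth (angle between the x axis of cap and the x axis of cr_jar, either way round above 0.6 rad and distance between cap and jar_rim below 0.03 m), for 0.05 s.
At the end, for the whole second after the job is handed in: The cap lies skirt-down and level on the tray with its centre within 10 mm of the circle's centre; the flashlight lies flat on the tray, button up, with its head end and its tail end each within 12 mm of their drawn places; both are at rest; the nut driver is within 15 mm of where it was (horizontal distance between cap and cap_spot below 0.01 m and angle between cap's own z axis and vertical below 0.1 rad and z of cap in the frame of tray between 0.005 and 0.013 m and linear speed of each of cap, flashlight below 0.02 m/s and horizontal distance between light_head and light_spot_head below 0.012 m and horizontal distance between light_tail and light_spot_tail below 0.012 m and angle between flashlight's own z axis and vertical below 0.2 rad and z of flashlight in the frame of tray between 0.005 and 0.014 m and distance of nut_driver from where it was at the start of the episode below 0.015 m); the robot touches nothing.
It fails at once if the nut driver is pushed more than 15 mm from its place (distance of nut_driver from where it was at the start of the episode above 0.015 m).
It fails at once if the wrench, tape roll or mug is pushed more than 30 mm from its place (distance of any of wrench, tape_roll, mug from where it was at the start of the episode above 0.03 m).
It fails at once if the cap is let go in the air, away from the jar and more than 40 mm above the tray (contact force between the fingers and cap below 0.05 N and z of cap in the frame of tray above 0.05 m and distance between cap and jar_rim above 0.06 m).
It fails at once if the flashlight is let go in the air, more than 40 mm above the tray (contact force between the fingers and flashlight below 0.05 N and z of flashlight in the frame of tray above 0.05 m).
It also fails if it takes over 64 s, if anything falls off the work surface, if the arm or the gripper's body presses on something with over 40 N, if the wrist force passes 120 N, or if a joint passes its speed limit or range.

ROBOT

A 6-joint arm with a two-finger parallel gripper is mounted at the origin on the work surface. World frame = base frame: x ahead of the robot, y to its left, z up, the work surface at z = 0. Lengths are in m, angles in degrees, forces in N, time in s.
With the tool pointing down it reaches from about 0.375 to 0.9 m from the base axis. Payload 3.1 kg.
Tool frame: the origin (TCP) lies at the very end of the fingers, on their centre line; the grasp point (between the pads) lies 19 mm behind it; z points along the fingers, y is the line along which they close (so a half turn about z gives the same grasp; the last joint's range is limited). The gripper opens to 87 mm and grips with 3 to 60 N. Pads are 19 mm wide; open, the fingers measure 117 mm over their backs; the gripper's body (75 mm by 190 mm) begins 51 mm behind the grasp point.
Start: joints at [57.897, 30.224, 82.088, -0, 67.689, -10.227], TCP at [0.233, 0.58, 0.223] pointing down, gripper open.
Joint ranges: [-176.69, 176.69], [-43.24, 126.21], [12.49, 139.97], [-82, 262], [0, 151.66], [-163.58, 163.58]. Speed limits (degrees/s): [159.86, 159.86, 180, 180, 180, 180].

INTERFACE

Orientations are given as a 3x3 rotation matrix whose columns are the frame's x, y, z axes.
In Python, from rig import bot gives the robot as it stands.
- The arm moves only by the tool move_arm, never from a script. Its argument "increments" is a list of rows, each an object with "xyz": the shift along the tool's x, y, z in mm, a list of three; "roll": the turn about the tool's z in rad; "grip": the opening in per cent of the stroke, from 0 (shut) to 100 (fully open). A call has 1 to 5 rows; each row shifts and turns the commanded pose from where the row before left it, along the tool's axes as they then stand; what a row does not reach is not made up. A row lasts 1/12 s, in which the tool goes at most 41.7 mm and 7.16 degrees, less where a joint would pass 70% of its speed; a pose out of reach is approached as far as the arm can. A call is refused whole if a number of a shift passes 41.7 or a number of a turn 0.125, either way. A call with a gripper value outside its range is refused whole. The fingers move at their own pace and stop on an object; the grip force is fixed at half the most. Time passes only in rows, so rows that do not move let the fingers close. It gives the time, the measured TCP pose, the force, the opening and the grip force at its end, in the units of the state.
- bot.read_state(): the state, without advancing time (a new reading comes with each control period).
- bot.capture(name): name is "scene" or "top" or "wrist"; returns (picture, depth): 384x512x3 uint8, red, green, blue; 384x512 float32, m along the optical axis (not along the pixel's ray), 0 where there is no reading.
- bot.camera_model(name): a dict with "intrinsics" (3x3 intrinsics, pixels), "rvec" (rotation vector, rad) and "tvec" (3), from world to camera coordinates, as OpenCV has them; the wrist camera has in their place "tool_from_camera" (4x4, takes a point from camera to tool coordinates, whose origin is the TCP and whose axes are the flange's). Camera axes: x right, y down, z forward; pixel columns grow to the right and rows downward; lengths in m; the calibration is good to about 2 mm. A picture is of the moment at which its call begins: read the wrist's pose just before it. camera_model takes no time and is no camera call.
- bot.hand_in(): hands the job in; it is judged then, once.
Trained networks look in the newest picture that a camera, given by its name, has taken for a name from the list of things; names that differ only in an ending like _2 or _b are one class to them, and where a whole thing is asked for, a point or a joint stands for the part that bears it (a point fixed in the world has none). Each returns a list of dicts, best first, with "conf" (0 to 1); they miss things now and then, are a little off and sometimes report something else, mostly with a low value. They report only what shows in the picture. A call takes as long as a camera call. They do not tell look-alikes from the thing itself.
- bot.spot_in(label, camera): "at" ([x, y, z] in m, in the coordinates of the camera as it stood for that picture, good to about 4 mm: the middle of the surface that is visible of it).
- bot.trace(label, camera): "mask" (384x512 bool, what is visible of it).
The state is a dict: "time_s": time; "joint_positions": joint angles; "qvel": joint speeds; "tau": joint torques, N m; "position": TCP position; "tcp_rot": TCP orientation; "force": force on the tool from outside, world axes, zero at the start; "moment": the same for the moment, N m; "opening": opening from 0.0 (shut) to 1.0 (fully open); "grasp_force": force on a finger pad.
Only numpy, scipy, OpenCV 4.12 (cv2) and the standard library are available. Lean on these libraries where they do the work, as an engineer would, in place of code of your own. Each camera call takes 0.05 s, during which the arm holds its last target. There are 200 camera calls.

## Working session

There is one attempt and no reset: what is moved stays moved. The work goes in short steps, Python scripts to look and compute and a tool call to move; the robot and the scene stay as the last step left them, time stands still between calls to the robot, and variables do not carry over. Pictures are saved under pics/ and viewed, at most 13 in all, crops included, and the job is handed in when it is done.

Besides the shell and the picture viewer there is one more tool, called after ">>>" as name(argument=value, ...) on one line, values as JSON. move_arm: Moves the arm, as the interface text tells. Its arguments: {"type":"object","properties":{"increments":{"type":"array"}},"required":["increments"]}

```bash
ls; mkdir -p pics
cat > h.py <<'E'
import numpy as np, cv2
from rig import bot
def cam(n):
    m=bot.camera_model(n); K=np.array(m["intrinsics"])
    if n=="wrist":
        s=bot.read_state(); T=np.eye(4); T[:3,:3]=s["tcp_rot"]; T[:3,3]=s["position"]
        W=T@np.array(m["tool_from_camera"])
    else:
        R=cv2.Rodrigues(np.array(m["rvec"],float))[0]; W=np.eye(4); W[:3,:3]=R.T; W[:3,3]=-R.T@np.array(m["tvec"],float).ravel()
    return K,W
def shot(n,save=None):
    K,W=cam(n); p,d=bot.capture(n)
    if save: cv2.imwrite("pics/"+save,cv2.cvtColor(p,cv2.COLOR_RGB2BGR))
    v,u=np.mgrid[:384,:512]; P=np.stack([(u-K[0,2])/K[0,0]*d,(v-K[1,2])/K[1,1]*d,d],-1)
    X=P@W[:3,:3].T+W[:3,3]; X[d==0]=np.nan
    return p,d,X,W
def tow(W,a): return W[:3,:3]@np.array(a)+W[:3,3]
E
python3 - <<'E'
from h import *
np.set_printoptions(precision=4,suppress=True)
s=bot.read_state(); print(s)
ims=[]
for n in ("scene","top"):
    p,d,X,W=shot(n,n+"0.png"); ims.append(p)
    np.savez(n+"0.npz",p=p,X=X)
    for l in ("cap","cr_jar","flashlight","tray","rack","nut_driver","clip_jar_a","wrench","tape_roll","mug"):
        print(n,l,[(np.round(tow(W,r["at"]),3).tolist(),round(r["conf"],2)) for r in bot.spot_in(l,n)][:4])
E
```

```text
pics
{'time_s': 0.0, 'joint_positions': array([ 57.8984,  30.2771,  82.1571,  -0.0008,  67.6874, -10.2283]), 'qvel': array([-0.132 , -0.0075,  0.0108, -0.0114,  0.0212, -0.099 ]), 'tau': array([  0.0004, -44.0042, -17.6592,   0.0634,   0.0581,  -0.0002]), 'position': array([0.2324, 0.5794, 0.2216]), 'tcp_rot': array([[-0.928 ,  0.3726, -0.0011],
       [ 0.3726,  0.928 , -0.0018],
       [ 0.0004, -0.0021, -1.    ]]), 'force': array([-0.6305, -0.1502,  1.0238]), 'moment': array([-0.0094, -0.0273, -0.0147]), 'grasp_force': 0.0, 'opening': 0.9980857628767795}
scene cap [([0.648, 0.005, 0.196], 0.58)]
scene cr_jar [([0.677, 0.019, 0.14], 0.81), ([0.562, -0.273, 0.031], 0.19)]
scene flashlight [([0.443, 0.071, 0.049], 0.91), ([0.177, -0.308, 0.025], 0.76), ([0.563, -0.273, 0.027], 0.39)]
scene tray [([0.378, 0.282, 0.028], 0.35)]
scene rack [([0.719, 0.162, 0.096], 0.76)]
scene nut_driver [([0.56, -0.271, 0.035], 0.72), ([0.492, -0.34, 0.053], 0.58)]
scene clip_jar_a [([0.659, 0.139, 0.155], 0.97), ([0.647, 0.258, 0.157], 0.79)]
scene wrench [([0.718, 0.167, 0.094], 0.63), ([0.378, 0.279, 0.025], 0.57), ([0.562, -0.274, 0.032], 0.16)]
scene tape_roll [([0.371, 0.391, 0.04], 0.76)]
scene mug [([0.631, 0.468, 0.079], 0.76)]
top cap [([0.625, -0.002, 0.197], 0.63)]
top cr_jar [([0.68, 0.014, 0.147], 0.59), ([0.54, -0.275, 0.034], 0.44), ([0.647, 0.124, 0.088], 0.37)]
top flashlight [([0.436, 0.06, 0.052], 0.9), ([0.168, -0.309, 0.031], 0.78)]
top tray [([0.536, -0.283, 0.029], 0.81)]
top rack [([0.652, 0.124, 0.091], 0.92)]
top nut_driver [([0.48, -0.349, 0.057], 0.62)]
top clip_jar_a [([0.631, 0.124, 0.174], 0.9), ([0.614, 0.245, 0.168], 0.6), ([0.442, 0.063, 0.052], 0.46)]
top wrench [([0.374, 0.276, 0.028], 0.67)]
top tape_roll [([0.359, 0.39, 0.037], 0.69)]
top mug [([0.631, 0.123, 0.171], 0.7), ([0.629, 0.478, 0.068], 0.61)]
```

View pics/scene0.png

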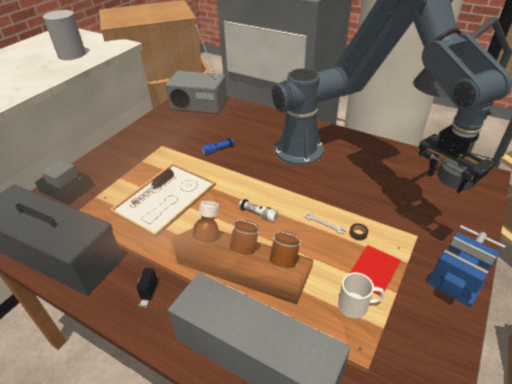

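View pics/top0.png

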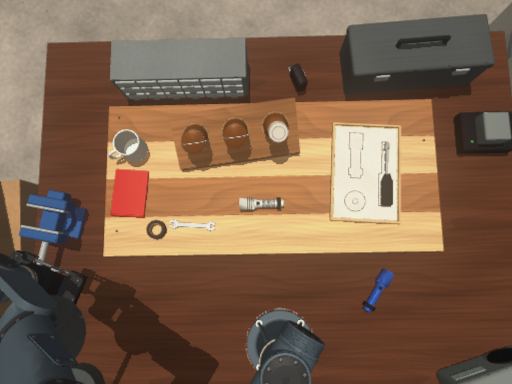

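```bash
cat > m.py <<'E'
from h import *
np.set_printoptions(precision=4,suppress=True)
def plane(Q,th=.002,it=500):
    r=np.random.default_rng(0);b=None
    for _ in range(it):
        s=Q[r.choice(len(Q),3,0)]; n=np.cross(s[1]-s[0],s[2]-s[0]); l=np.linalg.norm(n)
        if l<1e-9: continue
        k=abs((Q-s[0])@(n/l))<th
        if b is None or k.sum()>b.sum(): b=k
    c=Q[b].mean(0); n=np.linalg.svd(Q[b]-c)[2][2]; return c,n*np.sign(n[2]),b.mean(),Q[b]
E
python3 - <<'E'
from m import *
for n in ("top","scene"):
    z=np.load(n+"0.npz"); X=z["X"]; p=z["p"]
    for l in ("cap","rack","tray","flashlight"):
        for r in bot.trace(l,n)[:2]:
            m=r["mask"]&~np.isnan(X[...,0]); Q=X[m]
            if len(Q)<20: continue
            print(n,l,round(r["conf"],2),len(Q),"med",np.median(Q,0),"zmax",np.percentile(Q[:,2],95))
            if l in("cap","rack"):
                c,nn,f,I=plane(Q); print("  plane",c,nn,f, "ext",np.ptp(I,axis=0))
            if l=="tray":
                (c,sz,a)=cv2.minAreaRect((Q[:,:2]*1000).astype(np.float32)); print("  rect",c,sz,a)
            if l=="flashlight":
                c=Q[:,:2].mean(0);v=np.linalg.svd(Q[:,:2]-c)[2][0]; t=(Q[:,:2]-c)@v; print("  dir",v,"mid",c+v*(t.max()+t.min())/2,"len",np.ptp(t), "head side", t.max()+t.min())
# tray lines
z=np.load("top0.npz");X=z["X"];p=z["p"]
c=cv2.resize(p[110:235,320:410],None,fx=6,fy=4.8*1,interpolation=cv2.INTER_CUBIC)
c=cv2.resize(p[115:230,322:410],None,fx=5,fy=5,interpolation=cv2.INTER_CUBIC)
cv2.imwrite("pics/tray.png",cv2.cvtColor(c,cv2.COLOR_RGB2BGR))
E
```

```text
top cap 0.56 351 med [ 0.6258 -0.0011  0.1964] zmax 0.2072498102862591
  plane [ 0.6233 -0.003   0.1967] [-0.4934 -0.0837  0.8658] 0.5327635327635327 ext [0.0457 0.0516 0.029 ]
top rack 0.85 5291 med [0.6477 0.1234 0.0928] zmax 0.13559635369363532
  plane [0.6533 0.1256 0.0959] [-0.4925 -0.0628  0.868 ] 0.546966546966547 ext [0.1962 0.4013 0.0902]
top tray 0.76 6455 med [ 0.5396 -0.2811  0.0305] zmax 0.03828152615665796
  rect (537.0576171875, -285.4202575683594) (230.05377197265625, 329.424072265625) 84.4999771118164
top flashlight 0.7 427 med [0.4361 0.0606 0.053 ] zmax 0.06107287438586444
  dir [ 0.0196 -0.9998] mid [0.437 0.051] len 0.13983291375147527 head side 0.010515310082075971
top flashlight 0.29 230 med [0.3635 0.3876 0.0403] zmax 0.045213814357566696
  dir [ 0.0088 -1.    ] mid [0.3628 0.3888] len 0.060811788693555385 head side -0.0019568063007175222
scene cap 0.67 269 med [0.6467 0.0089 0.1939] zmax 0.2066297603680101
  plane [0.647  0.0178 0.192 ] [0.5485 0.7541 0.3611] 0.29739776951672864 ext [0.0314 0.0216 0.0333]
scene cap 0.58 381 med [0.447  0.0718 0.0496] zmax 0.0
[... 303 characters left out ...]
ack 0.58 571 med [0.6805 0.0169 0.1422] zmax 0.164561849417232
  plane [0.682  0.0208 0.1433] [0.4992 0.5868 0.6375] 0.2504378283712785 ext [0.0566 0.0415 0.0559]
scene tray 0.76 3742 med [ 0.5598 -0.2762  0.0301] zmax 0.03844847734326644
  rect (527.0740966796875, -294.692138671875) (247.66339111328125, 340.577880859375) 86.49002838134766
scene tray 0.45 1317 med [0.6242 0.4689 0.0782] zmax 0.11581284168335196
  rect (603.0304565429688, 481.4830322265625) (89.49067687988281, 143.6898193359375) 69.2928237915039
scene flashlight 0.81 275 med [ 0.1711 -0.306   0.0246] zmax 0.037093561488140706
  dir [ 0.8792 -0.4764] mid [ 0.1568 -0.2976] len 0.16171936982009452 head side -0.027807725914215542
```

View pics/tray.png

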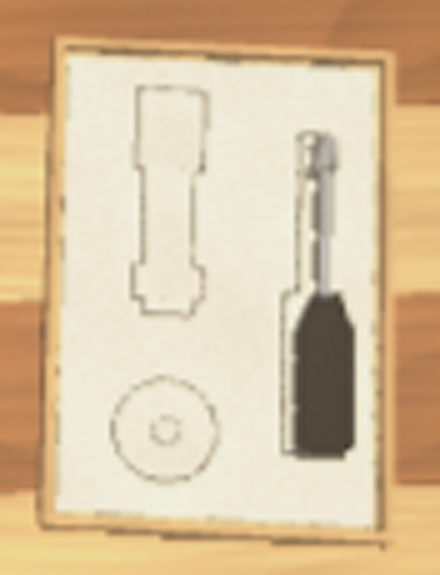

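The wide end of the outline points away from the robot, and the circle is at pixel (355,201) in the top view. The cap is at pixel (277,131) and the real (silver) flashlight at (262,203) with its head to the left. I'll move over the cap for a close wrist view.

>>> move_arm(increments=[{"xyz": [-31, -22, -10]}, {"xyz": [-31, -22, -10]}, {"xyz": [-31, -22, -10]}, {"xyz": [-31, -22, -10]}, {"xyz": [-31, -22, -10]}])

```text
schema error: expected keys xyz, roll, grip
```

>>> move_arm(increments=[{"xyz": [-31, -22, -10]}, {"xyz": [-31, -22, -10]}, {"xyz": [-31, -22, -10]}, {"xyz": [-31, -22, -10]}, {"xyz": [-31, -22, -10]}])

```text
schema error: expected keys xyz, roll, grip
```

>>> move_arm(increments=[{"xyz": [-31, -22, -5]}, {"xyz": [-31, -22, 0]}, {"xyz": [-31, -22, 0]}, {"xyz": [-31, -22, 0]}, {"xyz": [-31, -22, 0]}])

```text
schema error: expected keys xyz, roll, grip
```

>>> move_arm(increments=[{"xyz": [-31, -22, 0]}, {"xyz": [-31, -22, 0]}, {"xyz": [-31, -22, 0]}, {"xyz": [0, 0, 0]}, {"xyz": [0, 0, 0]}])

```text
schema error: expected keys xyz, roll, grip
```

Run:
```python
from m import *
s=bot.read_state(); print(s["position"],s["tcp_rot"],s["joint_positions"],s["time_s"],s["force"])
p,d,X,W=shot("wrist","w1.png"); np.savez("w1.npz",p=p,X=X,W=W)
print("cam",W)
for l in("cap","cap_top","cr_jar"): print(l,[(tow(W,r["at"]),r["conf"]) for r in bot.spot_in(l,"wrist")][:3])
for r in bot.trace("cap","wrist")[:2]:
    m=r["mask"]&~np.isnan(X[...,0]); Q=X[m]; print(r["conf"],len(Q),np.argwhere(m).mean(0)); c,n,f,I=plane(Q,.0015); print(c,n,f,np.ptp(I,axis=0))
    e=np.cross(n,[0,0,1]);e/=np.linalg.norm(e);g=np.cross(n,e)
    uv=np.stack([(I-c)@e,(I-c)@g],1).astype(np.float32)
    (cc,rr)=cv2.minEnclosingCircle(uv); print("circ",c+cc[0]*e+cc[1]*g,rr, np.percentile(uv,[1,99],0))
```

```text
[0.2328 0.58   0.2226] [[-0.928   0.3726 -0.    ]
 [ 0.3726  0.928  -0.    ]
 [ 0.     -0.     -1.    ]] [ 57.8982  30.223   82.088    0.0005  67.6911 -10.2269] 1.5 [-0.1104  0.2034  0.4506]
cam [[ 0.3722  0.887   0.2731  0.1581]
 [ 0.9281 -0.3557 -0.1099  0.6093]
 [-0.0004  0.2944 -0.9557  0.3847]
 [ 0.      0.      0.      1.    ]]
cap []
cap_top []
cr_jar []
0.23 822 [323.9246 163.7336]
[0.3746 0.3927 0.0412] [-0.0007 -0.0014  1.    ] 0.648418491484185 [0.0464 0.0571 0.003 ]
circ [0.3659 0.3882 0.0412] 0.03011588752269745 [[-0.0217 -0.0192]
 [ 0.0303  0.0282]]
```

View pics/w1.png

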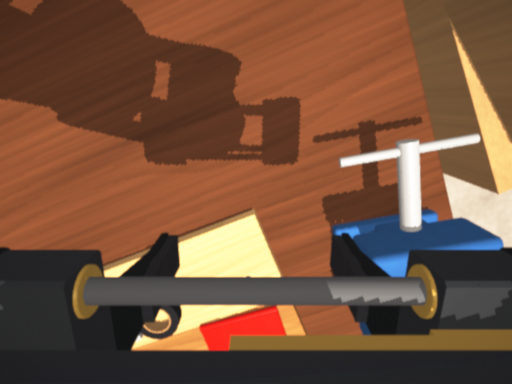

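The moves were refused because every row needs all three keys. The view shows only the start position (the tape is at about (160,320)). I'll resend them in full.

>>> move_arm(increments=[{"xyz": [-31, -22, -10], "roll": 0, "grip": 100}, {"xyz": [-31, -22, -10], "roll": 0, "grip": 100}, {"xyz": [-31, -22, -10], "roll": 0, "grip": 100}, {"xyz": [-31, -22, -10], "roll": 0, "grip": 100}, {"xyz": [-31, -22, -10], "roll": 0, "grip": 100}])

```text
time_s: 2.17
position: [0.3362, 0.4187, 0.273]
tcp_rot: [[-0.928, 0.372, 0.0], [0.372, 0.928, 0.0], [-0.0, 0.0, -1.0]]
force: [0.7, -0.4, 0.1]
opening: 1.0
grasp_force: 0.0
```

>>> move_arm(increments=[{"xyz": [-31, -22, -10], "roll": 0, "grip": 100}, {"xyz": [-31, -22, -10], "roll": 0, "grip": 100}, {"xyz": [-31, -22, -10], "roll": 0, "grip": 100}, {"xyz": [-31, -22, -10], "roll": 0, "grip": 100}, {"xyz": [-31, -22, -10], "roll": 0, "grip": 100}])

```text
time_s: 2.58
position: [0.4392, 0.2587, 0.3233]
tcp_rot: [[-0.928, 0.373, 0.001], [0.373, 0.928, 0.0], [-0.0, 0.0, -1.0]]
force: [-0.4, 0.3, 0.3]
opening: 1.002
grasp_force: 0.0
```

>>> move_arm(increments=[{"xyz": [-31, -22, -5], "roll": 0, "grip": 100}, {"xyz": [-31, -22, 0], "roll": 0, "grip": 100}, {"xyz": [-31, -22, 0], "roll": 0, "grip": 100}, {"xyz": [-31, -22, 0], "roll": 0, "grip": 100}, {"xyz": [-31, -22, 0], "roll": 0, "grip": 100}])

```text
time_s: 3.0
position: [0.5421, 0.0988, 0.3278]
tcp_rot: [[-0.928, 0.373, 0.001], [0.373, 0.928, 0.0], [-0.0, 0.0, -1.0]]
force: [0.5, 0.1, 0.2]
opening: 0.998
grasp_force: 0.0
```

>>> move_arm(increments=[{"xyz": [-31, -22, 0], "roll": 0, "grip": 100}, {"xyz": [-31, -22, 0], "roll": 0, "grip": 100}, {"xyz": [-31, -22, 0], "roll": 0, "grip": 100}, {"xyz": [0, 0, 0], "roll": 0, "grip": 100}, {"xyz": [0, 0, 0], "roll": 0, "grip": 100}])

```text
time_s: 3.42
position: [0.6038, 0.0026, 0.3269]
tcp_rot: [[-0.927, 0.376, -0.001], [0.376, 0.927, 0.0], [0.001, 0.0, -1.0]]
force: [-0.5, 0.2, -0.1]
opening: 1.001
grasp_force: 0.0
```

```bash
cat > capm.py <<'E'
from m import *
import sys
s=bot.read_state(); print(s["position"],s["tcp_rot"].ravel(),s["joint_positions"],s["time_s"],s["force"])
p,d,X,W=shot("wrist",sys.argv[1]+".png")
for l in("cap","cr_jar"): print(l,[(tow(W,r["at"]),r["conf"]) for r in bot.spot_in(l,"wrist")][:3])
for r in bot.trace("cap","wrist")[:2]:
    m=r["mask"]&~np.isnan(X[...,0]); Q=X[m]; print(r["conf"],len(Q),np.argwhere(m).mean(0)); c,n,f,I=plane(Q,.0015); print(c,n,f,np.ptp(I,axis=0))
    e=np.cross(n,[0,0,1]);e/=np.linalg.norm(e);g=np.cross(n,e)
    uv=np.stack([(I-c)@e,(I-c)@g],1).astype(np.float32)
    (cc,rr)=cv2.minEnclosingCircle(uv); print("circ",c+cc[0]*e+cc[1]*g,rr, np.percentile(uv,[1,99],0))
E
python3 capm.py w2
```

```text
[0.6038 0.0026 0.3269] [-0.9267  0.3759 -0.0007  0.3759  0.9267  0.0004  0.0008  0.0001 -1.    ] [-10.3503  22.945   77.5101   0.0143  79.5867 -78.2724] 3.4167 [-0.4851  0.2412 -0.1493]
cap [(array([ 0.6244, -0.0065,  0.1977]), 0.93)]
cr_jar [(array([0.6723, 0.0189, 0.1482]), 0.59)]
0.65 2677 [211.3007 259.7688]
[ 0.6246 -0.0036  0.1972] [-0.4944 -0.0591  0.8672] 0.787822189017557 [0.0479 0.0547 0.0286]
circ [ 0.6241 -0.0038  0.1969] 0.027835886925458908 [[-0.0254 -0.025 ]
 [ 0.0251  0.0255]]
```

View pics/w2.png

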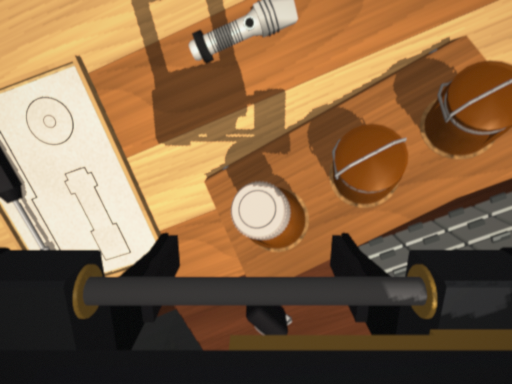

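The wrist view shows the cap top at (261,210), clear of the clip jars. The fit puts its centre at (0.624,-0.004,0.197), tilted 30°. The roll is already about -29° from the rack's y, which suits a symmetric ±30° sweep. I'll descend and grip.

>>> move_arm(increments=[{"xyz": [-10, 2, 25], "roll": 0, "grip": 100}, {"xyz": [-10, 2, 30], "roll": 0, "grip": 100}, {"xyz": [-9, 2, 35], "roll": 0, "grip": 100}, {"xyz": [0, 0, 35], "roll": 0, "grip": 100}, {"xyz": [0, 0, 24], "roll": 0, "grip": 100}])

```text
time_s: 4.03
position: [0.6306, 0.0012, 0.1758]
tcp_rot: [[-0.929, 0.371, -0.003], [0.371, 0.929, 0.001], [0.003, -0.001, -1.0]]
force: [0.1, -0.3, -0.7]
opening: 0.998
grasp_force: 0.0
```

>>> move_arm(increments=[{"xyz": [0, 0, 15], "roll": 0, "grip": 100}, {"xyz": [0, 0, 0], "roll": 0, "grip": 100}, {"xyz": [0, 0, 0], "roll": 0, "grip": 0}, {"xyz": [0, 0, 0], "roll": 0, "grip": 0}, {"xyz": [0, 0, 0], "roll": 0, "grip": 0}])

```text
time_s: 4.45
position: [0.6335, -0.0003, 0.1657]
tcp_rot: [[-0.928, 0.372, 0.004], [0.372, 0.928, -0.001], [-0.004, 0.001, -1.0]]
force: [-0.1, -0.6, 0.1]
opening: 0.858
grasp_force: 0.0
```

>>> move_arm(increments=[{"xyz": [0, 0, 0], "roll": 0, "grip": 0}, {"xyz": [0, 0, 0], "roll": 0, "grip": 0}, {"xyz": [0, 0, 0], "roll": 0, "grip": 0}, {"xyz": [0, 0, 0], "roll": 0, "grip": 0}])

```text
time_s: 4.78
position: [0.6325, -0.0022, 0.1653]
tcp_rot: [[-0.928, 0.372, 0.001], [0.372, 0.928, -0.003], [-0.002, -0.002, -1.0]]
force: [-3.0, -5.3, 5.2]
opening: 0.715
grasp_force: 29.0
```

>>> move_arm(increments=[{"xyz": [-1, 0.5, 2], "roll": 0, "grip": 0}, {"xyz": [-1, 0.6, 2], "roll": 0, "grip": 0}, {"xyz": [-1, 0.6, 2], "roll": 0, "grip": 0}, {"xyz": [0, 0, 0], "roll": 0, "grip": 0}])

```text
time_s: 5.12
position: [0.6354, -0.0019, 0.1602]
tcp_rot: [[-0.928, 0.372, 0.0], [0.372, 0.928, -0.003], [-0.001, -0.003, -1.0]]
force: [-6.2, -4.4, 13.2]
opening: 0.714
grasp_force: 28.8
```

Force along the axis is about 14.8 N, which matches roughly 6 mm of press. Next I'll turn anticlockwise (negative roll) with a small extra press.

>>> move_arm(increments=[{"xyz": [-0.4, 0.2, 0.8], "roll": 0, "grip": 0}, {"xyz": [-0.1, 0.1, 0.3], "roll": -0.07, "grip": 0}, {"xyz": [-0.1, 0.1, 0.3], "roll": -0.07, "grip": 0}, {"xyz": [-0.1, 0.1, 0.3], "roll": -0.07, "grip": 0}])

```text
time_s: 5.45
position: [0.636, -0.0011, 0.1588]
tcp_rot: [[-0.986, 0.168, 0.0], [0.168, 0.986, -0.002], [-0.001, -0.002, -1.0]]
force: [-5.6, -3.5, 11.9]
opening: 0.691
grasp_force: 29.0
```

>>> move_arm(increments=[{"xyz": [-1, 0.3, 1.7], "roll": 0, "grip": 0}, {"xyz": [-0.4, 0.1, 0.7], "roll": -0.07, "grip": 0}, {"xyz": [-0.3, 0.1, 0.5], "roll": -0.07, "grip": 0}, {"xyz": [-0.3, 0, 0.5], "roll": -0.07, "grip": 0}])

```text
time_s: 5.78
position: [0.6376, -0.0005, 0.1555]
tcp_rot: [[-0.999, -0.041, -0.001], [-0.041, 0.999, -0.001], [0.001, -0.001, -1.0]]
force: [-8.2, -2.8, 14.4]
opening: 0.682
grasp_force: 30.1
```

>>> move_arm(increments=[{"xyz": [-0.1, 0, 0.2], "roll": -0.08, "grip": 0}, {"xyz": [-0.1, 0, 0.2], "roll": -0.08, "grip": 0}, {"xyz": [-0.1, 0, 0.2], "roll": -0.08, "grip": 0}])

```text
time_s: 6.03
position: [0.6383, -0.0009, 0.155]
tcp_rot: [[-0.961, -0.277, 0.0], [-0.277, 0.961, -0.002], [0.0, -0.002, -1.0]]
force: [-6.4, -3.2, 10.9]
opening: 0.668
grasp_force: 30.0
```

>>> move_arm(increments=[{"xyz": [-1.3, -0.2, 2.2], "roll": 0, "grip": 0}, {"xyz": [-0.4, -0.1, 0.6], "roll": -0.07, "grip": 0}, {"xyz": [-0.4, -0.1, 0.6], "roll": -0.07, "grip": 0}, {"xyz": [-0.4, -0.1, 0.6], "roll": -0.07, "grip": 0}])

```text
time_s: 6.37
position: [0.6398, -0.0009, 0.1526]
tcp_rot: [[-0.882, -0.471, -0.002], [-0.471, 0.882, -0.003], [0.003, -0.002, -1.0]]
force: [-14.4, -4.3, 26.1]
opening: 0.662
grasp_force: 30.6
```

>>> move_arm(increments=[{"xyz": [0, 0, 0], "roll": -0.08, "grip": 0}, {"xyz": [-0.1, -0.1, 0.2], "roll": -0.08, "grip": 0}, {"xyz": [-0.1, -0.1, 0.2], "roll": -0.08, "grip": 0}])

```text
time_s: 6.62
position: [0.6397, -0.0025, 0.1537]
tcp_rot: [[-0.746, -0.666, -0.002], [-0.666, 0.746, -0.006], [0.005, -0.003, -1.0]]
force: [-16.0, -6.9, 28.3]
opening: 0.662
grasp_force: 37.9
```

Run:
```python
from m import *
s=bot.read_state(); print(s["joint_positions"],s["moment"],s["force"],s["time_s"])
p,d,X,W=shot("wrist")
cv2.imwrite("pics/w3.png",cv2.cvtColor(p,cv2.COLOR_RGB2BGR))
```

```text
[ -10.0491   35.9269   83.3801   -0.3851   60.7669 -141.622 ] [-2.197   2.5136 -1.5218] [-15.9549  -6.9412  28.3421] 6.6167
```

View pics/w3.png

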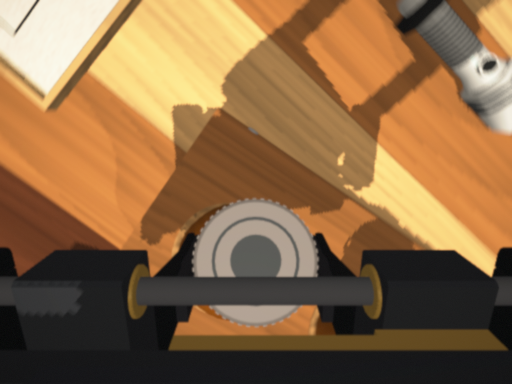

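The cap looks centred in the pads at (255,262) and nearly round. There is a -1.5 N·m twist, so the pads may have slipped on it. I'll ease up along the axis to test whether it is free.

>>> move_arm(increments=[{"xyz": [0.8, 0.6, -1.7], "roll": 0, "grip": 0}, {"xyz": [0.8, 0.6, -1.7], "roll": 0, "grip": 0}, {"xyz": [0.8, 0.6, -1.7], "roll": 0, "grip": 0}, {"xyz": [0, 0, 0], "roll": 0, "grip": 0}])

```text
time_s: 7.0
position: [0.639, -0.0027, 0.1561]
tcp_rot: [[-0.746, -0.665, 0.003], [-0.665, 0.746, -0.005], [0.001, -0.005, -1.0]]
force: [-4.9, -8.0, 13.6]
opening: 0.662
grasp_force: 30.0
```

```bash
python3 - <<'E'
from m import *
s=bot.read_state(); print(s["moment"],s["force"],s["time_s"])
E
python3 capm.py w4
```

```text
[-1.0454  0.9361 -0.008 ] [-4.907  -8.0073 13.5546] 7.0
[ 0.639  -0.0027  0.1561] [-0.7465 -0.6654  0.0025 -0.6654  0.7464 -0.005   0.0015 -0.0054 -1.    ] [ -10.1162   35.601    83.6025   -0.2949   60.6045 -141.6876] 7.0 [-4.907  -8.0073 13.5546]
cap [(array([ 0.6252, -0.0159,  0.195 ]), 0.88)]
cr_jar [(array([ 0.6559, -0.0368,  0.1316]), 0.69), (array([ 0.626 , -0.0138,  0.1953]), 0.28)]
0.83 9318 [252.8821 254.7346]
[ 0.6262 -0.0149  0.192 ] [-0.3595 -0.3024  0.8828] 0.7148529727409315 [0.0512 0.0519 0.0271]
circ [ 0.6287 -0.0125  0.1938] 0.027871206402778625 [[-0.0255 -0.0299]
 [ 0.0259  0.0215]]
```

The cap is still pressed about 5 mm and has followed the pads, tilting 16° off the axis. The twist has gone. I'll keep easing up and see whether it comes free.

>>> move_arm(increments=[{"xyz": [0.8, 0.6, -1.7], "roll": 0, "grip": 0}, {"xyz": [0.8, 0.6, -1.7], "roll": 0, "grip": 0}, {"xyz": [0.8, 0.6, -1.7], "roll": 0, "grip": 0}, {"xyz": [0, 0, 0], "roll": 0, "grip": 0}])

```text
time_s: 7.53
position: [0.6369, -0.0026, 0.1607]
tcp_rot: [[-0.747, -0.665, 0.004], [-0.665, 0.747, -0.004], [-0.0, -0.006, -1.0]]
force: [-2.6, -5.7, 7.6]
opening: 0.662
grasp_force: 30.0
```

>>> move_arm(increments=[{"xyz": [0.8, 0.6, -1.7], "roll": 0, "grip": 0}, {"xyz": [0.8, 0.6, -1.7], "roll": 0, "grip": 0}, {"xyz": [0, 0, 0], "roll": 0, "grip": 0}])

```text
time_s: 7.78
position: [0.6351, -0.0019, 0.1634]
tcp_rot: [[-0.747, -0.665, 0.004], [-0.665, 0.747, -0.003], [-0.001, -0.005, -1.0]]
force: [-2.4, -4.5, 7.5]
opening: 0.665
grasp_force: 30.0
```

```bash
python3 capm.py w5
```

```text
[ 0.6351 -0.0019  0.1634] [-0.7468 -0.6651  0.0044 -0.6651  0.7468 -0.0029 -0.0014 -0.0051 -1.    ] [ -10.1845   34.7666   83.9616   -0.1335   60.9934 -141.8077] 7.7833 [-2.3868 -4.4656  7.5225]
cap [(array([ 0.6207, -0.0188,  0.2018]), 0.86), (array([ 0.6553, -0.2102,  0.0285]), 0.66)]
cr_jar [(array([ 0.6545, -0.0366,  0.1316]), 0.94)]
0.83 9280 [253.5737 254.7011]
[ 0.6227 -0.014   0.1997] [-0.3569 -0.2998  0.8847] 0.8867456896551724 [0.0507 0.0512 0.027 ]
circ [ 0.6249 -0.0116  0.2014] 0.02754618227481842 [[-0.0252 -0.0291]
 [ 0.0255  0.0218]]
```

The cap has risen about 5 mm above its locked height with the spring still pushing, so it is unlocked. I'll draw it off along the axis.

>>> move_arm(increments=[{"xyz": [2, 1.4, -4.3], "roll": 0, "grip": 0}, {"xyz": [2, 1.4, -4.3], "roll": 0, "grip": 0}, {"xyz": [2.5, 1.7, -5.2], "roll": 0, "grip": 0}, {"xyz": [2.5, 1.7, -5.2], "roll": 0, "grip": 0}, {"xyz": [2.5, 1.7, -5.2], "roll": 0, "grip": 0}])

```text
time_s: 8.4
position: [0.6196, -0.0014, 0.1854]
tcp_rot: [[-0.747, -0.665, -0.0], [-0.665, 0.747, 0.002], [-0.001, 0.001, -1.0]]
force: [0.0, 0.4, -0.2]
opening: 0.665
grasp_force: 30.0
```

>>> move_arm(increments=[{"xyz": [4, 2.8, -8.6], "roll": 0, "grip": 0}, {"xyz": [4, 2.8, -8.6], "roll": 0, "grip": 0}, {"xyz": [4, 2.8, -8.6], "roll": 0, "grip": 0}, {"xyz": [0, 0, -30], "roll": 0, "grip": 0}, {"xyz": [0, 0, -30], "roll": 0, "grip": 0}])

```text
time_s: 8.82
position: [0.6033, -0.003, 0.2711]
tcp_rot: [[-0.746, -0.666, -0.004], [-0.666, 0.746, 0.001], [0.002, 0.004, -1.0]]
force: [1.4, 0.1, -0.9]
opening: 0.667
grasp_force: 30.0
```

```bash
python3 capm.py w6
python3 - <<'E'
from m import *
z=np.load("top0.npz");X=z["X"];K,W=cam("top")
def fl(u,v,zz=.031):
    r=W[:3,:3]@np.array([(u-K[0,2])/K[0,0],(v-K[1,2])/K[1,1],1]); return (W[:3,3]+r*(zz-W[2,3])/r[2])[:2]
for n,(a,b) in dict(circ=(165,430),head=(172,90),tail=(168,313)).items():
    u,v=322+(a+.5)/5-.5,115+(b+.5)/5-.5; print(n,fl(u,v), X[int(round(v)),int(round(u))])
z=X[...,2]; m=bot.trace("tray","top") if 0 else None
pts={k:fl(322+a/5-.5,115+b/5-.5,.038) for k,(a,b) in dict(tl=(57,40),tr=(392,55),br=(385,540),bl=(43,526)).items()}
print(pts, sum(pts.values())/4)
E
```

```text
[ 0.6033 -0.003   0.2711] [-0.7463 -0.6656 -0.0043 -0.6656  0.7463  0.0013  0.0024  0.0038 -1.    ] [ -10.9036   25.7527   81.8532    0.0247   72.6513 -142.638 ] 8.8167 [ 1.3518  0.0639 -0.9204]
cap [(array([ 0.5887, -0.0163,  0.3068]), 0.91)]
cr_jar [(array([ 0.6504, -0.0279,  0.1409]), 0.58), (array([ 0.6298, -0.2367,  0.0279]), 0.5)]
0.6 3548 [100.3904 381.3712]
[0.4442 0.0563 0.0534] [ 0.3686 -0.0706  0.9269] 0.3339909808342728 [0.0337 0.1401 0.0185]
circ [0.4446 0.0494 0.0527] 0.07058219611644745 [[-0.061  -0.0189]
 [ 0.0751  0.0223]]
0.59 9209 [253.472  254.8516]
[ 0.5911 -0.0151  0.3073] [-0.3504 -0.3066  0.885 ] 0.886632641980671 [0.051  0.0512 0.0273]
circ [ 0.5935 -0.0132  0.3089] 0.0278102308511734 [[-0.0255 -0.0292]
 [ 0.0254  0.022 ]]
circ [ 0.4406 -0.248 ] [ 0.439  -0.2486  0.0338]
head [ 0.6645 -0.2638] [ 0.6632 -0.2638  0.0306]
tail [ 0.5164 -0.2537] [ 0.5177 -0.254   0.0275]
{'tl': array([ 0.6982, -0.1887]), 'tr': array([ 0.683 , -0.4054]), 'br': array([ 0.3679, -0.3804]), 'bl': array([ 0.3805, -0.1663])} [ 0.5324 -0.2852]
```

The cap is off and held securely. The tray's yaw is about -4°, the circle is at about (0.440,-0.2475), and the flashlight centre belongs at about (0.590,-0.258). I'll roll back to keep joint 6 in range, then carry the cap over.

>>> move_arm(increments=[{"xyz": [0, 0, 0], "roll": 0.12, "grip": 0}, {"xyz": [0, 0, 0], "roll": 0.12, "grip": 0}, {"xyz": [0, 0, 0], "roll": 0.12, "grip": 0}, {"xyz": [0, 0, 0], "roll": 0.12, "grip": 0}, {"xyz": [0, 0, 0], "roll": 0.12, "grip": 0}])

```text
time_s: 9.43
position: [0.6039, -0.0033, 0.2694]
tcp_rot: [[-0.993, -0.122, -0.004], [-0.122, 0.993, 0.001], [0.004, 0.001, -1.0]]
force: [-0.4, -0.5, -0.1]
opening: 0.664
grasp_force: 30.0
```

>>> move_arm(increments=[{"xyz": [0, 0, 0], "roll": 0.1, "grip": 0}, {"xyz": [0, 0, 0], "roll": 0, "grip": 0}])

```text
time_s: 9.6
position: [0.6039, -0.0032, 0.2694]
tcp_rot: [[-1.0, -0.027, -0.004], [-0.027, 1.0, 0.001], [0.004, 0.001, -1.0]]
force: [-0.3, -1.0, -0.5]
opening: 0.661
grasp_force: 30.0
```

>>> move_arm(increments=[{"xyz": [19, -26.6, 5], "roll": 0, "grip": 0}, {"xyz": [19, -26.6, 10], "roll": 0, "grip": 0}, {"xyz": [19, -26.6, 15], "roll": 0, "grip": 0}, {"xyz": [19, -26.6, 15], "roll": 0, "grip": 0}, {"xyz": [19, -26.6, 15], "roll": 0, "grip": 0}])

```text
time_s: 10.02
position: [0.5124, -0.1397, 0.2099]
tcp_rot: [[-0.999, -0.032, -0.001], [-0.032, 0.999, 0.001], [0.001, 0.001, -1.0]]
force: [1.3, -0.3, -0.6]
opening: 0.66
grasp_force: 30.0
```

>>> move_arm(increments=[{"xyz": [19, -26.6, 15], "roll": 0, "grip": 0}, {"xyz": [19, -26.6, 15], "roll": 0, "grip": 0}, {"xyz": [19, -26.6, 15], "roll": 0, "grip": 0}, {"xyz": [18, -26.6, 15], "roll": 0, "grip": 0}, {"xyz": [0, 0, 0], "roll": 0, "grip": 0}])

```text
time_s: 10.43
position: [0.438, -0.2504, 0.1481]
tcp_rot: [[-1.0, -0.026, -0.006], [-0.026, 1.0, 0.003], [0.006, 0.003, -1.0]]
force: [-0.2, 0.6, -0.3]
opening: 0.666
grasp_force: 30.0
```

```bash
python3 capm.py w7
python3 - <<'E'
from m import *
p,d,X,W=shot("top","top1.png")
cv2.imwrite("pics/top1c.png",cv2.cvtColor(cv2.resize(p[100:250,200:420],None,fx=3.5,fy=3.5),cv2.COLOR_RGB2BGR))
E
```

```text
[ 0.438  -0.2504  0.1481] [-0.9996 -0.026  -0.0057 -0.026   0.9997  0.0026  0.0056  0.0028 -1.    ] [ -42.4013   27.5333  103.2099   -0.1413   49.5997 -133.8008] 10.4333 [-0.1507  0.588  -0.3338]
cap [(array([ 0.4191, -0.2535,  0.1839]), 0.73), (array([ 0.4409, -0.0206,  0.037 ]), 0.41)]
cr_jar []
0.62 9289 [253.5908 254.7019]
[ 0.4217 -0.2516  0.1844] [-0.4633 -0.0037  0.8862] 0.8835181397351707 [0.0486 0.0539 0.0266]
circ [ 0.4248 -0.2514  0.186 ] 0.02764294482767582 [[-0.0253 -0.0291]
 [ 0.0254  0.0216]]
```

View pics/w7.png

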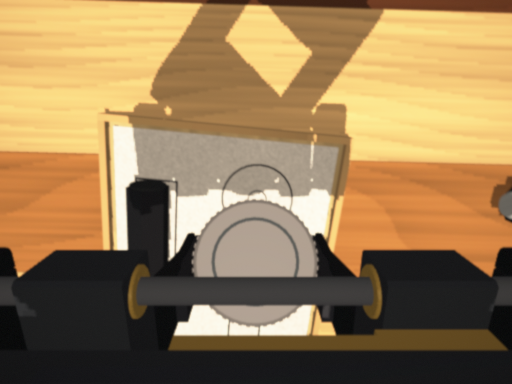

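The wrist view shows the drawn circle partly behind the cap: top at (257,164), sides at x=222 and 292, centre about (257,199). I'll compute its floor position.

Run:
```python
from m import *
K,W=cam("wrist")
def fl(u,v,zz=.031):
    r=W[:3,:3]@np.array([(u-K[0,2])/K[0,0],(v-K[1,2])/K[1,1],1]); return (W[:3,3]+r*(zz-W[2,3])/r[2])[:2]
t,l,r=fl(257,164.5),fl(222,199),fl(292,199)
print(t,l,r,"d",np.linalg.norm(l-r),"c",(l+r)/2, t+np.array([.032,0]), fl(257,199))
```

```text
[ 0.4167 -0.2463] [ 0.4509 -0.2784] [ 0.4488 -0.212 ] d 0.06638150830604016 c [ 0.4498 -0.2452] [ 0.4487 -0.2463] [ 0.4498 -0.2452]
```

```bash
cat > ortho.py <<'E'
from m import *
def ortho(n,p,W,K,x0,x1,y0,y1,z=.031,s=2):
    # rows: x descending, cols: y descending ; s px/mm
    nx,ny=int((x1-x0)*1000*s),int((y1-y0)*1000*s)
    X=x1-np.arange(nx)/1000/s; Y=y1-np.arange(ny)/1000/s
    G=np.stack([np.repeat(X[:,None],ny,1),np.repeat(Y[None],nx,0),np.full((nx,ny),z)],-1)
    C=(G-W[:3,3])@W[:3,:3]; u=C@K.T
    return cv2.remap(p,(u[...,0]/u[...,2]).astype(np.float32),(u[...,1]/u[...,2]).astype(np.float32),cv2.INTER_CUBIC)
E
python3 - <<'E'
from ortho import *
out=[]
for n in("top","wrist"):
    K,W=cam(n)
    if n=="top": p=np.load("top0.npz")["p"]
    else: p,d,X,W=shot(n); print("floor z at circle near",np.nanmedian(X[150:162,240:270],(0,1)), np.nanmedian(X[180:190,150:165],(0,1)))
    o=ortho(n,p,W,K,.36,.71,-.41,-.15,s=1.5)
    for gx in (.40,.45,.5,.55,.6,.65): cv2.line(o,(0,int((.71-gx)*1500)),(8,int((.71-gx)*1500)),(255,0,0),1)
    for gy in (-.2,-.25,-.3): cv2.line(o,(int((-.15-gy)*1500),0),(int((-.15-gy)*1500),8),(255,0,0),1)
    out.append(o)
cv2.imwrite("pics/orth.png",cv2.cvtColor(np.hstack(out),cv2.COLOR_RGB2BGR))
E
```

```text
floor z at circle near [ 0.4086 -0.2488  0.0305] [ 0.4321 -0.331   0.0569]
```

View pics/orth.png

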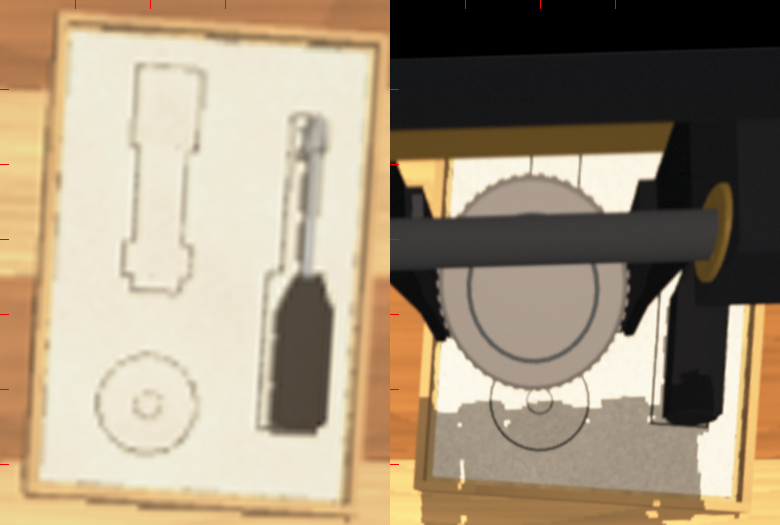

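Both rectified views put the circle at about (0.442,-0.249). The outline mid-point is (0.5915,-0.2585) with yaw -4°. I'll lower the cap.

>>> move_arm(increments=[{"xyz": [-2, 2.4, 20], "roll": 0, "grip": 0}, {"xyz": [0, 0, 30], "roll": 0, "grip": 0}, {"xyz": [0, 0, 30], "roll": 0, "grip": 0}, {"xyz": [0, 0, 20], "roll": 0, "grip": 0}, {"xyz": [0, 0, 5], "roll": 0, "grip": 0}])

```text
time_s: 11.15
position: [0.4434, -0.243, 0.0438]
tcp_rot: [[-1.0, -0.031, -0.004], [-0.031, 1.0, 0.003], [0.003, 0.003, -1.0]]
force: [-0.0, 0.3, -0.2]
opening: 0.663
grasp_force: 30.0
```

>>> move_arm(increments=[{"xyz": [0, 0, 2], "roll": 0, "grip": 0}, {"xyz": [0, 0, 2], "roll": 0, "grip": 0}, {"xyz": [0, 0, 0], "roll": 0, "grip": 0}])

```text
time_s: 11.4
position: [0.445, -0.2455, 0.043]
tcp_rot: [[-1.0, -0.029, 0.002], [-0.029, 1.0, -0.001], [-0.002, -0.002, -1.0]]
force: [0.2, -0.5, -0.4]
opening: 0.659
grasp_force: 30.0
```

>>> move_arm(increments=[{"xyz": [5, -2.5, 2], "roll": 0, "grip": 0}, {"xyz": [0, 0, 2], "roll": 0, "grip": 0}, {"xyz": [0, 0, 2], "roll": 0, "grip": 0}, {"xyz": [0, 0, 1], "roll": 0, "grip": 0}, {"xyz": [0, 0, 0], "roll": 0, "grip": 0}])

```text
time_s: 11.82
position: [0.4395, -0.2484, 0.0361]
tcp_rot: [[-1.0, -0.028, 0.001], [-0.028, 1.0, -0.001], [-0.001, -0.001, -1.0]]
force: [-0.6, 0.3, 7.9]
opening: 0.658
grasp_force: 30.0
```

Contact at 7.9 N. I'll press 2 mm more so the cap tips towards level, then release slowly.

>>> move_arm(increments=[{"xyz": [0, 0, 1], "roll": 0, "grip": 0}, {"xyz": [0, 0, 1], "roll": 0, "grip": 0}, {"xyz": [0, 0, 0], "roll": 0, "grip": 0}])

```text
time_s: 12.07
position: [0.4403, -0.2486, 0.0348]
tcp_rot: [[-1.0, -0.027, 0.003], [-0.027, 1.0, -0.002], [-0.003, -0.002, -1.0]]
force: [0.6, 2.4, 12.4]
opening: 0.664
grasp_force: 30.0
```

>>> move_arm(increments=[{"xyz": [0, 0, 0], "roll": 0, "grip": 90}, {"xyz": [0, 0, 0], "roll": 0, "grip": 90}, {"xyz": [0, 0, 0], "roll": 0, "grip": 90}, {"xyz": [0, 0, 0], "roll": 0, "grip": 90}, {"xyz": [0, 0, 0], "roll": 0, "grip": 90}])

```text
time_s: 12.48
position: [0.4389, -0.2478, 0.0328]
tcp_rot: [[-1.0, -0.028, -0.0], [-0.028, 1.0, 0.0], [0.0, 0.0, -1.0]]
force: [0.9, -0.6, 0.5]
opening: 0.879
grasp_force: 0.0
```

>>> move_arm(increments=[{"xyz": [0, 0, -15], "roll": 0, "grip": 90}, {"xyz": [0, 0, -30], "roll": 0, "grip": 90}, {"xyz": [0, 0, -40], "roll": 0, "grip": 90}, {"xyz": [0, 0, -40], "roll": 0, "grip": 90}, {"xyz": [0, 0, 0], "roll": 0, "grip": 90}])

```text
time_s: 12.9
position: [0.4427, -0.2509, 0.1643]
tcp_rot: [[-1.0, -0.029, 0.01], [-0.029, 1.0, -0.009], [-0.01, -0.01, -1.0]]
force: [0.2, -0.9, 0.1]
opening: 0.901
grasp_force: 0.0
```

```bash
python3 capm.py w8
python3 - <<'E'
from ortho import *
p,d,X,W=shot("wrist"); K,_=cam("wrist")
o=ortho("wrist",p,W,K,.36,.66,-.41,.16,s=1.35)
o2=ortho("wrist",p,W,K,.40,.50,-.31,-.19,z=.031,s=3)
cv2.imwrite("pics/w8o.png",cv2.cvtColor(o,cv2.COLOR_RGB2BGR))
for l in("flashlight",):
  for c in("top","wrist"):
    if c=="top": p,d,X,W=shot("top")
    else: p,d,X,W=shot("wrist")
    for r in bot.trace(l,c)[:2]:
        m=r["mask"]&~np.isnan(X[...,0]); Q=X[m]; k=(abs(Q[:,0]-.44)<.06)&(abs(Q[:,1]-.06)<.12)&(Q[:,2]>.030); Q=Q[k]
        if len(Q)<50: continue
        cc=Q[:,:2].mean(0);v=np.linalg.svd(Q[:,:2]-cc)[2][0]; t=(Q[:,:2]-cc)@v; w=np.array([-v[1],v[0]]);q=(Q[:,:2]-cc)@w
        a,b=np.percentile(t,[.3,99.7]); e,f=np.percentile(q,[.5,99.5]);print(c,r["conf"],len(Q),"dir",v,"mid",cc+v*(a+b)/2+w*(e+f)/2,"len",b-a,"wid",f-e,"z",np.percentile(Q[:,2],[5,98]))
E
```

```text
[ 0.4427 -0.2509  0.1643] [-0.9995 -0.0285  0.0102 -0.0286  0.9995 -0.0093 -0.0099 -0.0095 -0.9999] [ -42.1433   25.9215  102.6099   -0.0024   50.6806 -133.7796] 12.9 [ 0.1607 -0.8533  0.0669]
cap [(array([ 0.4416, -0.2527,  0.0643]), 0.61)]
cr_jar []
0.76 3339 [195.8476 258.9099]
[ 0.4444 -0.2488  0.0654] [-0.0061 -0.0003  1.    ] 0.7960467205750225 [0.0536 0.054  0.0034]
circ [ 0.4451 -0.2488  0.0654] 0.02748412825167179 [[-0.0252 -0.0261]
 [ 0.0254  0.0244]]
top 0.6 247 dir [ 0.0797 -0.9968] mid [0.4375 0.0828] len 0.07759889231397722 wid 0.03786159752628172 z [0.0456 0.0632]
wrist 0.55 714 dir [0.9982 0.0601] mid [ 0.44   -0.0143] len 0.03607262975664762 wid 0.015401094944371876 z [0.0318 0.0524]
```

View pics/w8o.png

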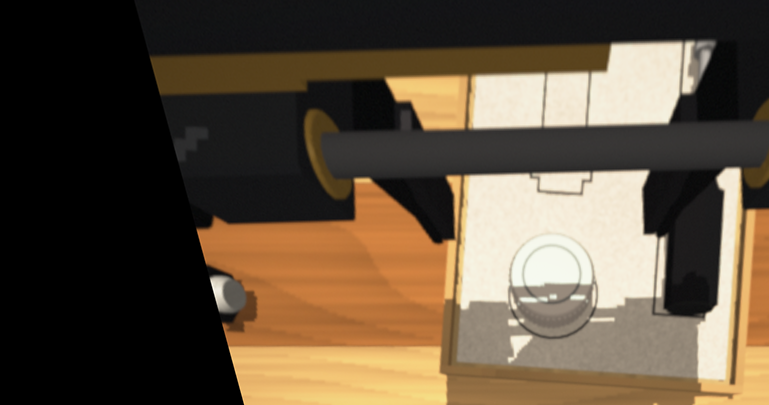

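The cap lies flat at about (0.445,-0.249), its top at z 0.065, about 3–4 mm from the circle's centre, which is inside tolerance. Next is the flashlight: move over it and roll 90°.

>>> move_arm(increments=[{"xyz": [0, 38, -10], "roll": 0, "grip": 90}, {"xyz": [0, 38, -10], "roll": 0, "grip": 90}, {"xyz": [0, 38, -10], "roll": 0, "grip": 90}, {"xyz": [0, 38, -10], "roll": 0, "grip": 90}, {"xyz": [0, 38, 0], "roll": 0, "grip": 90}])

```text
time_s: 13.77
position: [0.4343, -0.0568, 0.1989]
tcp_rot: [[-1.0, -0.027, 0.002], [-0.027, 1.0, -0.001], [-0.002, -0.001, -1.0]]
force: [1.2, 1.0, 0.6]
opening: 0.898
grasp_force: 0.0
```

>>> move_arm(increments=[{"xyz": [0, 38, 0], "roll": 0, "grip": 90}, {"xyz": [0, 38, 0], "roll": 0, "grip": 90}, {"xyz": [0, 36, 0], "roll": 0, "grip": 90}, {"xyz": [0, 0, 0], "roll": 0.12, "grip": 90}, {"xyz": [0, 0, 0], "roll": 0.12, "grip": 90}])

```text
time_s: 14.18
position: [0.4297, 0.0564, 0.1975]
tcp_rot: [[-0.978, 0.211, -0.002], [0.211, 0.978, 0.0], [0.002, -0.0, -1.0]]
force: [0.2, -1.1, 0.1]
opening: 0.903
grasp_force: 0.0
```

>>> move_arm(increments=[{"xyz": [0, 0, 0], "roll": 0.12, "grip": 90}, {"xyz": [0, 0, 0], "roll": 0.12, "grip": 90}, {"xyz": [0, 0, 0], "roll": 0.12, "grip": 90}, {"xyz": [0, 0, 0], "roll": 0.12, "grip": 90}, {"xyz": [0, 0, 0], "roll": 0.12, "grip": 90}])

```text
time_s: 14.6
position: [0.4302, 0.0541, 0.1974]
tcp_rot: [[-0.684, 0.729, -0.002], [0.729, 0.684, 0.0], [0.001, -0.001, -1.0]]
force: [0.1, -0.5, 0.4]
opening: 0.9
grasp_force: 0.0
```

>>> move_arm(increments=[{"xyz": [0, 0, 0], "roll": 0.12, "grip": 90}, {"xyz": [0, 0, 0], "roll": 0.12, "grip": 90}, {"xyz": [0, 0, 0], "roll": 0.12, "grip": 90}, {"xyz": [0, 0, 0], "roll": 0.12, "grip": 90}, {"xyz": [0, 0, 0], "roll": 0.12, "grip": 90}])

```text
time_s: 15.02
position: [0.4302, 0.054, 0.1974]
tcp_rot: [[-0.152, 0.988, -0.002], [0.988, 0.152, 0.0], [0.0, -0.002, -1.0]]
force: [-0.8, 0.7, 0.7]
opening: 0.9
grasp_force: 0.0
```

>>> move_arm(increments=[{"xyz": [0, 0, 0], "roll": 0.12, "grip": 90}, {"xyz": [0, 0, 0], "roll": 0, "grip": 90}, {"xyz": [0, 0, 0], "roll": 0, "grip": 90}])

```text
time_s: 15.27
position: [0.4304, 0.054, 0.1976]
tcp_rot: [[-0.042, 0.999, -0.001], [0.999, 0.042, 0.0], [0.0, -0.001, -1.0]]
force: [-0.1, 0.4, -0.2]
opening: 0.899
grasp_force: 0.0
```

```bash
cat > fl.py <<'E'
from ortho import *
s=bot.read_state(); print(s["position"],s["tcp_rot"].ravel(),s["joint_positions"],s["time_s"])
for c in("top","wrist"):
    p,d,X,W=shot(c,c+"_f.png")
    print([(tow(W,r["at"]),round(r["conf"],2)) for r in bot.spot_in("flashlight",c)][:3])
    for r in bot.trace("flashlight",c)[:3]:
        m=r["mask"]&~np.isnan(X[...,0]); Q=X[m]; Q=Q[Q[:,2]>.03]
        if len(Q)<50: continue
        cc=Q[:,:2].mean(0);v=np.linalg.svd(Q[:,:2]-cc)[2][0]; t=(Q[:,:2]-cc)@v; w=np.array([-v[1],v[0]]);q=(Q[:,:2]-cc)@w
        a,b=np.percentile(t,[.3,99.7]); e,f=np.percentile(q,[.5,99.5]);print(c,round(r["conf"],2),len(Q),"dir",v,"mid",cc+v*(a+b)/2+w*(e+f)/2,"len",b-a,"wid",f-e,"z",np.percentile(Q[:,2],[5,98]))
E
python3 fl.py
```

```text
[0.4304 0.054  0.1976] [-0.042   0.9991 -0.0012  0.9991  0.042   0.0001  0.0002 -0.0011 -1.    ] [ -7.6763  17.9003 110.0115  -0.0031  52.1546 -10.0839] 15.2667
[(array([ 0.1705, -0.3116,  0.0305]), 0.82)]
top 0.97 261 dir [-0.8472  0.5312] mid [ 0.1601 -0.3056] len 0.13624863796076891 wid 0.034174170310137364 z [0.0305 0.041 ]
[(array([0.4403, 0.0706, 0.0526]), 0.63)]
wrist 0.61 3921 dir [ 0.0017 -1.    ] mid [0.4389 0.05  ] len 0.13885648083146662 wid 0.037024623122736536 z [0.0453 0.0611]
```

The wrist view agrees with the first top view: centre (0.439,0.050), head towards +y. I'll descend and grip at mid-length.

>>> move_arm(increments=[{"xyz": [-4.3, 8.4, 25], "roll": 0.033, "grip": 90}, {"xyz": [0, 0, 35], "roll": 0, "grip": 90}, {"xyz": [0, 0, 35], "roll": 0, "grip": 90}, {"xyz": [0, 0, 35], "roll": 0, "grip": 90}, {"xyz": [0, 0, 25], "roll": 0, "grip": 90}])

```text
time_s: 15.98
position: [0.4386, 0.05, 0.041]
tcp_rot: [[-0.007, 1.0, -0.001], [1.0, 0.007, 0.0], [0.0, -0.001, -1.0]]
force: [0.2, -0.4, -0.4]
opening: 0.898
grasp_force: 0.0
```

>>> move_arm(increments=[{"xyz": [0, 0, 8], "roll": 0, "grip": 90}, {"xyz": [0, 0, 0], "roll": 0, "grip": 90}, {"xyz": [0, 0, 0], "roll": 0, "grip": 90}])

```text
time_s: 16.23
position: [0.4395, 0.05, 0.0353]
tcp_rot: [[-0.006, 1.0, 0.0], [1.0, 0.006, -0.0], [-0.0, 0.0, -1.0]]
force: [0.3, -0.2, 0.4]
opening: 0.901
grasp_force: 0.0
```

>>> move_arm(increments=[{"xyz": [0, 0, 6], "roll": 0, "grip": 90}, {"xyz": [0, 0, 4.5], "roll": 0, "grip": 90}, {"xyz": [0, 0, 0], "roll": 0, "grip": 60}, {"xyz": [0, 0, 0], "roll": 0, "grip": 30}, {"xyz": [0, 0, 0], "roll": 0, "grip": 10}])

```text
time_s: 16.65
position: [0.4395, 0.05, 0.0251]
tcp_rot: [[-0.006, 1.0, 0.001], [1.0, 0.006, -0.0], [-0.0, 0.001, -1.0]]
force: [-0.0, 0.9, 0.6]
opening: 0.753
grasp_force: 0.0
```

>>> move_arm(increments=[{"xyz": [0, 0, 0], "roll": 0, "grip": 0}, {"xyz": [0, 0, 0], "roll": 0, "grip": 0}, {"xyz": [0, 0, 0], "roll": 0, "grip": 0}, {"xyz": [0, 0, 0], "roll": 0, "grip": 0}, {"xyz": [0, 0, 0], "roll": 0, "grip": 0}])

```text
time_s: 17.07
position: [0.4392, 0.05, 0.0246]
tcp_rot: [[-0.006, 1.0, 0.0], [1.0, 0.006, 0.0], [0.0, 0.0, -1.0]]
force: [0.4, 0.3, -0.0]
opening: 0.38
grasp_force: 0.0
```

>>> move_arm(increments=[{"xyz": [0, 0, 0], "roll": 0, "grip": 0}, {"xyz": [0, 0, 0], "roll": 0, "grip": 0}, {"xyz": [0, 0, 0], "roll": 0, "grip": 0}, {"xyz": [0, 0, 0], "roll": 0, "grip": 0}, {"xyz": [0, 0, 0], "roll": 0, "grip": 0}])

```text
time_s: 17.48
position: [0.4391, 0.05, 0.0245]
tcp_rot: [[-0.006, 1.0, -0.0], [1.0, 0.006, 0.0], [0.0, -0.0, -1.0]]
force: [-1.0, 1.1, -0.2]
opening: 0.276
grasp_force: 30.0
```

Gripped at 24 mm, which matches the body. I'll lift and roll clockwise by about 94.4° (1.647 rad).

>>> move_arm(increments=[{"xyz": [0, 0, -10], "roll": 0, "grip": 0}, {"xyz": [0, 0, -25], "roll": 0, "grip": 0}, {"xyz": [0, 0, -35], "roll": 0, "grip": 0}, {"xyz": [0, 0, -35], "roll": 0.05, "grip": 0}, {"xyz": [0, 0, -15], "roll": 0.117, "grip": 0}])

```text
time_s: 17.9
position: [0.4405, 0.0499, 0.1476]
tcp_rot: [[0.163, 0.987, 0.005], [0.987, -0.163, -0.001], [0.0, 0.005, -1.0]]
force: [-0.2, -0.5, -1.7]
opening: 0.276
grasp_force: 30.0
```

>>> move_arm(increments=[{"xyz": [0, 0, 0], "roll": 0.12, "grip": 0}, {"xyz": [0, 0, 0], "roll": 0.12, "grip": 0}, {"xyz": [0, 0, 0], "roll": 0.12, "grip": 0}, {"xyz": [0, 0, 0], "roll": 0.12, "grip": 0}, {"xyz": [0, 0, 0], "roll": 0.12, "grip": 0}])

```text
time_s: 18.32
position: [0.4387, 0.0501, 0.1444]
tcp_rot: [[0.694, 0.72, -0.001], [0.72, -0.694, 0.0], [-0.0, -0.001, -1.0]]
force: [0.4, -0.3, -1.6]
opening: 0.279
grasp_force: 30.0
```

>>> move_arm(increments=[{"xyz": [0, 0, 0], "roll": 0.12, "grip": 0}, {"xyz": [0, 0, 0], "roll": 0.12, "grip": 0}, {"xyz": [0, 0, 0], "roll": 0.12, "grip": 0}, {"xyz": [0, 0, 0], "roll": 0.12, "grip": 0}, {"xyz": [0, 0, 0], "roll": 0.12, "grip": 0}])

```text
time_s: 18.73
position: [0.4386, 0.0501, 0.1442]
tcp_rot: [[0.979, 0.202, -0.001], [0.202, -0.979, 0.0], [-0.001, -0.0, -1.0]]
force: [0.3, 0.0, -1.6]
opening: 0.279
grasp_force: 30.0
```

>>> move_arm(increments=[{"xyz": [0, 0, 0], "roll": 0.12, "grip": 0}, {"xyz": [0, 0, 0], "roll": 0.12, "grip": 0}, {"xyz": [0, 0, 0], "roll": 0.04, "grip": 0}, {"xyz": [0, 0, 0], "roll": 0, "grip": 0}])

```text
time_s: 19.07
position: [0.4387, 0.0501, 0.1443]
tcp_rot: [[0.997, -0.071, -0.001], [-0.071, -0.997, 0.0], [-0.001, -0.0, -1.0]]
force: [0.0, 0.2, -2.0]
opening: 0.278
grasp_force: 30.0
```

>>> move_arm(increments=[{"xyz": [0, 38, 0], "roll": 0, "grip": 0}, {"xyz": [0, 38, 0], "roll": 0, "grip": 0}, {"xyz": [0, 38, 0], "roll": 0, "grip": 0}, {"xyz": [0, 38, 0], "roll": 0, "grip": 0}, {"xyz": [10, 38, 0], "roll": 0, "grip": 0}])

```text
time_s: 19.48
position: [0.433, -0.1405, 0.1441]
tcp_rot: [[0.998, -0.068, -0.004], [-0.068, -0.998, 0.002], [-0.004, -0.002, -1.0]]
force: [0.7, 0.1, -2.9]
opening: 0.276
grasp_force: 30.0
```

>>> move_arm(increments=[{"xyz": [33, 21.3, 0], "roll": 0, "grip": 0}, {"xyz": [33, 21.3, 0], "roll": 0, "grip": 0}, {"xyz": [33, 21.3, 0], "roll": 0, "grip": 0}, {"xyz": [33, 21.3, 0], "roll": 0, "grip": 0}, {"xyz": [32, 21.3, 0], "roll": 0, "grip": 0}])

```text
time_s: 19.9
position: [0.5928, -0.259, 0.144]
tcp_rot: [[0.998, -0.069, -0.001], [-0.069, -0.998, 0.001], [-0.001, -0.001, -1.0]]
force: [0.9, -0.1, -1.8]
opening: 0.278
grasp_force: 30.0
```

>>> move_arm(increments=[{"xyz": [0, 0, 0], "roll": 0, "grip": 0}, {"xyz": [0, 0, 0], "roll": 0, "grip": 0}])

```text
time_s: 20.07
position: [0.593, -0.2594, 0.1436]
tcp_rot: [[0.998, -0.07, 0.0], [-0.07, -0.998, -0.0], [0.0, 0.0, -1.0]]
force: [-1.0, 0.7, -1.4]
opening: 0.277
grasp_force: 30.0
```

```bash
python3 fl.py
```

```text
[ 0.593  -0.2594  0.1436] [ 0.9976 -0.0698  0.0003 -0.0698 -0.9976 -0.0002  0.0003  0.0002 -1.    ] [-33.4979  37.1097  82.7702  -0.0019  60.1018  60.5084] 20.0667
[(array([ 0.1708, -0.3103,  0.029 ]), 0.87)]
top 0.84 252 dir [-0.85    0.5267] mid [ 0.1605 -0.3066] len 0.13600035860946313 wid 0.03349695819401463 z [0.0304 0.0414]
top 0.45 84 dir [-0.0514 -0.9987] mid [0.3734 0.2757] len 0.13764404501370026 wid 0.02484736338022056 z [0.0302 0.0347]
[(array([ 0.6294, -0.258 ,  0.1731]), 0.84)]
wrist 0.81 12405 dir [-0.9976  0.0688] mid [ 0.602  -0.2584] len 0.11890400405143466 wid 0.039554846109508046 z [0.1646 0.1801]
```

Head end measures about (0.661,-0.263), so the flashlight sits over its outline. I'll lower it.

>>> move_arm(increments=[{"xyz": [0, -0.8, 20], "roll": 0, "grip": 0}, {"xyz": [0, 0, 30], "roll": 0, "grip": 0}, {"xyz": [0, 0, 30], "roll": 0, "grip": 0}, {"xyz": [0, 0, 15], "roll": 0, "grip": 0}, {"xyz": [0, 0, 6], "roll": 0, "grip": 0}])

```text
time_s: 20.78
position: [0.5896, -0.2553, 0.0408]
tcp_rot: [[0.998, -0.07, -0.005], [-0.07, -0.998, 0.003], [-0.005, -0.003, -1.0]]
force: [-0.8, 0.0, -1.9]
opening: 0.277
grasp_force: 30.0
```

>>> move_arm(increments=[{"xyz": [0, 0, 3], "roll": 0, "grip": 0}, {"xyz": [0, 0, 2], "roll": 0, "grip": 0}, {"xyz": [0, 0, 0], "roll": 0, "grip": 0}])

```text
time_s: 21.03
position: [0.5927, -0.2575, 0.0396]
tcp_rot: [[0.998, -0.07, 0.002], [-0.07, -0.998, -0.001], [0.002, 0.001, -1.0]]
force: [-0.2, -1.0, -1.1]
opening: 0.282
grasp_force: 30.0
```

>>> move_arm(increments=[{"xyz": [0, 1, 2], "roll": 0, "grip": 0}, {"xyz": [0, 0, 2], "roll": 0, "grip": 0}, {"xyz": [0, 0, 1], "roll": 0, "grip": 0}, {"xyz": [0, 0, 0], "roll": 0, "grip": 0}])

```text
time_s: 21.37
position: [0.592, -0.2582, 0.0338]
tcp_rot: [[0.998, -0.07, 0.0], [-0.07, -0.998, -0.0], [0.0, 0.0, -1.0]]
force: [-0.1, 0.4, -2.1]
opening: 0.273
grasp_force: 30.0
```

>>> move_arm(increments=[{"xyz": [0, 0, 0.8], "roll": 0, "grip": 0}, {"xyz": [0, 0, 0.5], "roll": 0, "grip": 0}, {"xyz": [0, 0, 0], "roll": 0, "grip": 0}])

```text
time_s: 21.62
position: [0.5921, -0.2582, 0.0335]
tcp_rot: [[0.998, -0.07, 0.0], [-0.07, -0.998, -0.0], [0.0, 0.0, -1.0]]
force: [-2.5, 0.9, 5.1]
opening: 0.275
grasp_force: 30.0
```

The flashlight is on the floor (upward contact force). I'll release, rise and check.

>>> move_arm(increments=[{"xyz": [0, 0, 0], "roll": 0, "grip": 45}, {"xyz": [0, 0, 0], "roll": 0, "grip": 60}, {"xyz": [0, 0, 0], "roll": 0, "grip": 60}, {"xyz": [0, 0, 0], "roll": 0, "grip": 60}, {"xyz": [0, 0, 0], "roll": 0, "grip": 60}])

```text
time_s: 22.03
position: [0.5919, -0.2582, 0.0321]
tcp_rot: [[0.998, -0.07, -0.0], [-0.07, -0.998, 0.0], [-0.0, -0.0, -1.0]]
force: [-0.3, -0.6, 0.8]
opening: 0.552
grasp_force: 0.0
```

>>> move_arm(increments=[{"xyz": [0, 0, -10], "roll": 0, "grip": 60}, {"xyz": [0, 0, -30], "roll": 0, "grip": 60}, {"xyz": [0, 0, -40], "roll": 0, "grip": 60}, {"xyz": [0, 0, -40], "roll": 0, "grip": 60}, {"xyz": [0, 0, -40], "roll": 0, "grip": 60}])

```text
time_s: 22.45
position: [0.5916, -0.2579, 0.1943]
tcp_rot: [[0.998, -0.07, -0.0], [-0.07, -0.998, 0.0], [-0.0, -0.0, -1.0]]
force: [0.7, -1.6, 1.2]
opening: 0.598
grasp_force: 0.0
```

>>> move_arm(increments=[{"xyz": [20, -35, -5], "roll": 0, "grip": 60}, {"xyz": [20, -35, -5], "roll": 0, "grip": 60}, {"xyz": [20, -35, 0], "roll": 0, "grip": 60}, {"xyz": [20, -35, 0], "roll": 0, "grip": 60}, {"xyz": [0, 0, 0], "roll": 0, "grip": 60}])

```text
time_s: 22.87
position: [0.6851, -0.117, 0.2035]
tcp_rot: [[0.998, -0.064, 0.005], [-0.064, -0.998, 0.003], [0.004, -0.003, -1.0]]
force: [0.1, -0.1, -0.1]
opening: 0.603
grasp_force: 0.0
```

```bash
python3 capm.py w9; python3 fl.py
python3 - <<'E'
from ortho import *
p,d,X,W=shot("top","t9.png");K,_=cam("top")
o=ortho("top",p,W,K,.36,.71,-.41,-.15,s=1.6)
print("cap top",[tow(W,r["at"]) for r in bot.spot_in("cap","top")], "light",[tow(W,r["at"]) for r in bot.spot_in("flashlight","top")])
cv2.imwrite("pics/t9o.png",cv2.cvtColor(o,cv2.COLOR_RGB2BGR))
E
```

```text
[ 0.6851 -0.117   0.2035] [ 0.998  -0.0636  0.0047 -0.0636 -0.998   0.0029  0.0045 -0.0032 -1.    ] [-18.9855  36.7922  72.3325   0.2592  70.6778  74.5735] 22.8667 [ 0.0786 -0.1415 -0.0988]
cap []
cr_jar [(array([ 0.6814, -0.0162,  0.1434]), 0.75), (array([ 0.6444, -0.2544,  0.0661]), 0.73)]
[ 0.681  -0.1245  0.2024] [ 0.9975 -0.0702 -0.0006 -0.0702 -0.9975 -0.0005 -0.0006  0.0005 -1.    ] [-19.5718  36.7463  72.611   -0.0397  70.6652  74.4641] 23.0667
[(array([ 0.1696, -0.3124,  0.0289]), 0.97), (array([ 0.5998, -0.2564,  0.0614]), 0.94)]
top 0.7 457 dir [-0.9838  0.1793] mid [ 0.5618 -0.1976] len 0.21717432128736922 wid 0.15092663839867843 z [0.0494 0.0715]
top 0.69 270 dir [-0.8508  0.5255] mid [ 0.161  -0.3073] len 0.13506407339734033 wid 0.0350059371743171 z [0.0304 0.0405]
[(array([ 0.6397, -0.2569,  0.0632]), 0.89)]
wrist 0.84 2376 dir [-0.9879  0.1553] mid [ 0.6292 -0.2649] len 0.06839412659972646 wid 0.048205809019825664 z [0.0405 0.0702]
cap top [array([ 0.4371, -0.2563,  0.0638]), array([0.6915, 0.1243, 0.1162])] light [array([ 0.5963, -0.2555,  0.0608]), array([ 0.1694, -0.3075,  0.033 ])]
```

View pics/t9o.png

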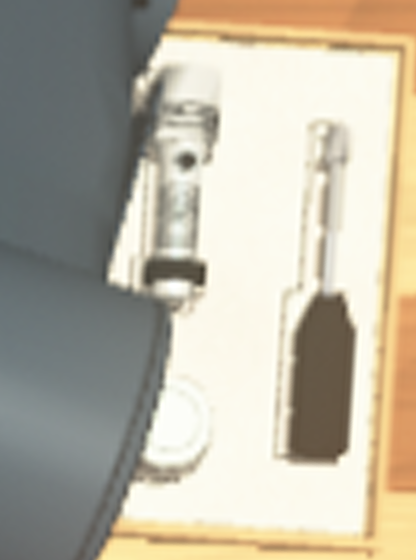

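The flashlight lies in its outline, button up, but the arm hides part of the tray (cap at about (175,430)). I'll move the arm aside for a numeric check.

>>> move_arm(increments=[{"xyz": [0, 0, -38], "roll": 0, "grip": 60}, {"xyz": [0, 0, -38], "roll": 0, "grip": 60}, {"xyz": [0, 0, -30], "roll": 0, "grip": 60}, {"xyz": [-20, -36, 0], "roll": 0, "grip": 60}, {"xyz": [-20, -36, 0], "roll": 0, "grip": 60}])

```text
time_s: 23.93
position: [0.6486, -0.0512, 0.3112]
tcp_rot: [[0.997, -0.074, 0.007], [-0.074, -0.997, -0.002], [0.007, 0.001, -1.0]]
force: [0.6, 1.2, -0.6]
opening: 0.599
grasp_force: 0.0
```

>>> move_arm(increments=[{"xyz": [-20, -36, 0], "roll": 0, "grip": 60}, {"xyz": [-20, -36, 0], "roll": 0, "grip": 60}, {"xyz": [-20, -36, 0], "roll": 0, "grip": 60}, {"xyz": [-20, -36, 0], "roll": 0, "grip": 60}, {"xyz": [-20, -36, 0], "roll": 0, "grip": 60}])

```text
time_s: 24.35
position: [0.5584, 0.1385, 0.3085]
tcp_rot: [[0.997, -0.071, 0.0], [-0.071, -0.997, 0.0], [0.0, -0.0, -1.0]]
force: [-0.6, 0.8, 0.5]
opening: 0.597
grasp_force: 0.0
```

>>> move_arm(increments=[{"xyz": [0, -40, 0], "roll": 0, "grip": 60}, {"xyz": [0, -40, 0], "roll": 0, "grip": 60}, {"xyz": [0, -40, 0], "roll": 0, "grip": 60}, {"xyz": [0, 0, 0], "roll": 0, "grip": 60}, {"xyz": [0, 0, 0], "roll": 0, "grip": 60}])

```text
time_s: 24.77
position: [0.5675, 0.2588, 0.3081]
tcp_rot: [[0.998, -0.066, 0.0], [-0.066, -0.998, -0.0], [0.0, 0.0, -1.0]]
force: [0.2, -0.4, -0.0]
opening: 0.601
grasp_force: 0.0
```

Run:
```python
from ortho import *
s=bot.read_state(); print(s["position"],s["time_s"])
p,d,X,W=shot("top","t10.png");K,_=cam("top")
for l in("cap","flashlight","nut_driver","tape_roll","wrench","mug"):
    print(l,[(tow(W,r["at"]),round(r["conf"],2)) for r in bot.spot_in(l,"top")][:3])
Q=X.reshape(-1,3); 
k=(np.abs(Q[:,0]-.442)<.05)&(np.abs(Q[:,1]+.249)<.05)&(Q[:,2]>.058); c,n,f,I=plane(Q[k]); print("cap",c,n,f,k.sum(),(np.percentile(I,2,0)+np.percentile(I,98,0))/2,np.ptp(I,axis=0))
k=(np.abs(Q[:,0]-.59)<.09)&(np.abs(Q[:,1]+.258)<.04)&(Q[:,2]>.043); A=Q[k]; cc=A[:,:2].mean(0); v=np.linalg.svd(A[:,:2]-cc)[2][0]; v*=np.sign(v[0]); t=(A[:,:2]-cc)@v
w=np.array([-v[1],v[0]]);q=(A[:,:2]-cc)@w
print("fl",k.sum(),v,"ends",cc+v*t.max(),cc+v*t.min(),"len",np.ptp(t),"zmax",A[:,2].max(),"lat",q.min(),q.max())
o=ortho("top",p,W,K,.36,.71,-.41,-.15,s=1.6)
cv2.imwrite("pics/t10o.png",cv2.cvtColor(o,cv2.COLOR_RGB2BGR))
```

```text
[0.5675 0.2588 0.3081] 24.7667
cap [(array([ 0.4417, -0.2445,  0.0644]), 0.67)]
flashlight [(array([ 0.5992, -0.2559,  0.0624]), 0.97), (array([ 0.1708, -0.3107,  0.0309]), 0.84)]
nut_driver [(array([ 0.4852, -0.3498,  0.055 ]), 0.83)]
tape_roll []
wrench [(array([0.3703, 0.2282, 0.0301]), 0.45)]
mug [(array([0.6079, 0.4345, 0.0903]), 0.63), (array([ 0.441 , -0.2462,  0.0684]), 0.39)]
cap [ 0.4437 -0.2469  0.065 ] [-0.0025 -0.0573  0.9984] 0.5488721804511278 266 [ 0.4435 -0.2471  0.0647] [0.0536 0.0543 0.0064]
fl 459 [ 0.9981 -0.0623] ends [ 0.6616 -0.2596] [ 0.5204 -0.2508] len 0.1414304180943545 zmax 0.07625360269313619 lat -0.022464401977150193 0.019014512367107626
```

View pics/t10o.png

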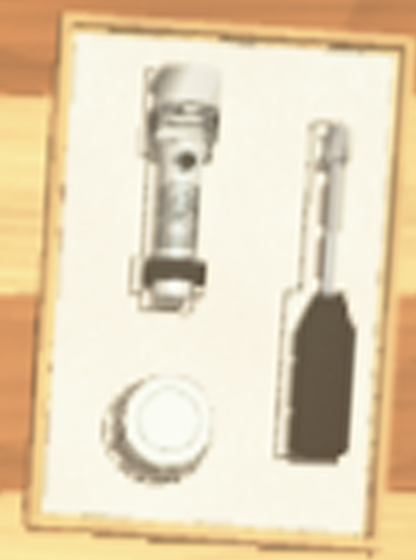

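The cap is within about 3 mm of its circle and flat. The flashlight's ends are within about 4 mm of their places, button up, and the nut driver hasn't moved. I'll hand in.

```bash
python3 -c "
from rig import bot
print(bot.hand_in())"
```

```text
the job is handed in; nothing more can be done
None
```

I opened the battery jar and handed the job in; the hand-in returned no verdict. At my last check the cap lay flat about 3 mm from its circle's centre, the flashlight lay button up within about 4 mm of its outline at both ends, and the nut driver had not moved.

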